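Circlip on the stirrer drive's axle

TASK

Stop the stirrer drive: press the red button on the yellow box fully down and let it come up again. Then take the circlip pliers from their stand by the blue handles, squeeze them so that the ring on the tips is fully spread, lower the ring over the drive's upright axle stub without forcing it, and bring it level with the dark groove, the stub in the middle of the ring. Finish while holding it there: pliers upright, still squeezed, leaning on nothing; leave the glassware and other loose things where they are.

Things in the scene. Friction and masses are not known exactly. Their poses are not given: they have to be found in the camera images.
- stop (a joint): red spring push button (30 mm across) on top of the yellow box (90 x 80 x 45 mm): 0 when up, 0.006 m when fully down; takes about 5 N straight down; springs back
- stop_top (a point): centre of the red button's top face (moves with it); 67 mm above the table
- stand: grey pliers stand, fixed: base 120 x 120 mm; two uprights 97 mm high, 34 mm (x) by 17 mm (y), centred at y = -39 and +39 mm, carry the pliers' cross bar in notches open upward; the pliers lift straight up (ring clear of the uprights' tops after 70 mm). Origin: table level, on the axis of the parked pliers; parked pliers share its yaw, ring towards its x
- pliers: parallel-action circlip pliers, loose, 0.2-0.35 kg, in the stand: blue handles on top, steel cross bar (84 mm along y, 16 along x, 60 to 68 mm above the origin), jaws below, a steel circlip captive on the tips. Origin: on the tool's axis at the ring's mid-height (30 mm above the table when parked); z up, y across the handles (line of squeezing), x towards the ring. Squeezing parts the tips
- handles (a point): point midway between the two blue handles, 125 mm above the pliers' origin on the tool axis: the place to grip. The handles are flat bars 18 mm wide (x) and 6 mm thick, reaching from 83 to 149 mm above the origin; their outer faces are 58 mm apart at rest and 34 mm fully squeezed; they stay parallel and move alike against a stop
- spread (a joint): how far each handle is squeezed in: 0 at rest, 0.012 m at the stop, where the ring is fully spread; the spring needs about 4 N to start and 12 N at the stop on each handle, so a grip of 30 N or more goes to the stop
- ring_center (a point): centre of the spread ring: 27 mm along x from the pliers' origin, at the ring's mid-height. Ring 4 mm thick; spread it is round, 36 mm inside and 46 mm outside; at rest it is only 26 mm wide inside and does not pass over the stub. The jaw tips end 4 mm below the ring's mid-plane
- drive: cream stirrer drive, fixed, 150 x 130 mm and 60 mm high, with an upright axle stub in its middle: brass pulley (64 mm across, top at 84 mm), then the 30 mm aluminium stub up to 120 mm above the table. Origin: centre of the underside, z up
- groove (a point): centre of the dark groove on the stub's axis, 95 mm above the table; the groove is 10 mm high and 25 mm in diameter; the stub's top is 25 mm above this point. The ring may come onto the stub with the pliers on any side of it
- vial: small amber vial, a bystander to leave alone; origin: on its axis where it touches the table
- spare_pulley: spare brass pulley ring, a bystander to leave alone; origin: on its axis where it touches the table
- beaker: glass beaker, a bystander to leave alone; origin: on its axis where it touches the table
- reagent: yellow reagent bottle, a bystander to leave alone; origin: on its axis where it touches the table
- screwdriver: screwdriver, a bystander to leave alone; origin: at table level under it; lies along x, handle towards the robot
- flask: green flask, a bystander to leave alone; origin: on its axis where it touches the table

How it is judged (in metres and radians):
On the way, in this order (a step that is already met when the one before it is completed fails the run):
1. the red button is pressed fully down (value of joint stop above 0.005 m), for 0.05 s.
2. the red button is let up again (value of joint stop below 0.001 m), for 0.1 s.
3. the pliers are lifted clear of the stand (z of pliers in the frame of stand above 0.05 m and contact force between the fingers and pliers above 3 N), for 0.1 s.
4. the spread ring is round the stub above the groove (value of joint spread above 0.0095 m and horizontal distance between ring_center and groove below 0.006 m and z of ring_center in the frame of groove between 0.0035 and 0.024 m), for 0.02 s.
At the end, for the whole second after the job is handed in: Held by the fingers (over 3 N), handles squeezed over 9.5 of 12 mm; ring centre within 3.5 mm of the groove's height and 4 mm of its axis; pliers within 0.1 rad of upright, at rest, pressing on the drive with under 2 N; button up (value of joint spread above 0.0095 m and horizontal distance between ring_center and groove below 0.004 m and z of ring_center in the frame of groove between -0.0035 and 0.0035 m and angle between pliers's own z axis and vertical below 0.1 rad and contact force between the fingers and pliers above 3 N and contact force between pliers and drive below 2 N and linear speed of pliers below 0.02 m/s and value of joint stop below 0.001 m); the arm keeps its last pose, push and grip.
It fails at once if the ring or pliers are forced against the drive with more than 20 N (contact force between pliers and drive above 20 N).
It fails at once if a bystander is moved by more than 30 mm (distance of any of vial, spare_pulley, beaker, reagent, screwdriver, flask from where it was at the start of the episode above 0.03 m).
It also fails if it takes over 58 s, if anything falls off the work surface, if the arm or the gripper's body presses on something with over 40 N, if the wrist force passes 120 N, or if a joint passes its speed limit or range.

ROBOT

A 6-joint arm with a two-finger parallel gripper is mounted at the origin on the work surface. World frame = base frame: x ahead of the robot, y to its left, z up, the work surface at z = 0. Lengths are in m, angles in degrees, forces in N, time in s.
With the tool pointing down it reaches from about 0.375 to 0.9 m from the base axis. Payload 3.1 kg.
Tool frame: the origin (TCP) lies on the centre line of the jaws, within the pads' length; the fingertips stand 25 mm ahead of it and the grasp point (between the pads) lies 6 mm ahead of it; y points along the fingers, x is the direction in which the jaws open and shut, and the axes are right-handed (so a half turn about y gives the same grasp; the last joint's range is limited). The gripper opens to 87 mm and grips with 3 to 60 N. Pads are 19 mm wide; open, the fingers measure 117 mm over their backs; the gripper's body (75 mm by 190 mm) begins 51 mm behind the grasp point.
Start: joints at [-83.509, 30.224, 82.088, -0, 67.689, -10.227], TCP at [0.18, -0.599, 0.248] pointing down, gripper open.
Joint ranges: [-176.69, 176.69], [-43.24, 126.21], [12.49, 139.97], [-82, 262], [0, 151.66], [-163.58, 163.58]. Speed limits (degrees/s): [159.86, 159.86, 180, 180, 180, 180].

INTERFACE

Orientations are given as a 3x3 rotation matrix whose columns are the frame's x, y, z axes.
In Python, from rig import * gives the robot as it stands.
- The arm moves only by the tool play_rows, never from a script. Its argument "commands" is a list of rows, each a list of 2 entries, a list of its own where there are three numbers: the shift along the world's x, y, z in m, then the turn, a rotation vector about the world's x, y, z in rad. A call has 1 to 10 rows; each row is the pose to reach, as a shift and turn from the pose commanded when the call began; what a row does not reach only later rows make up. A row lasts 1/8 s, in which the tool goes at most 62.5 mm and 10.7 degrees, less where a joint would pass 70% of its speed; a pose out of reach is approached as far as the arm can. A call with a gripper value outside its range is refused whole. "gripper" is the finger opening in m, from 0 to 0.087, set as the call begins (left out, the last holds). The fingers move at their own pace and stop on an object; the grip force is fixed at half the most. Time passes only in rows, so rows that repeat a pose let the fingers close. It gives the time, the measured TCP pose, the force and the opening at its end, in the units of the state.
- read_state(): the state, without advancing time (a new reading comes with each control period).
- capture(name): name is "side" or "top"; returns a dict with "frame" (384x512x3 uint8, red, green, blue), "depth" (384x512 float32, m along the optical axis (not along the pixel's ray), 0 where there is no reading), "mtx" (3x3 intrinsics, pixels), "cam_to_world" (4x4, takes a point from camera to world coordinates). Camera axes: x right, y down, z forward; pixel columns grow to the right and rows downward; lengths in m; the calibration is good to about 2 mm. A picture is of the moment at which its call begins.
- hand_in(): hands the job in, once; it reports no verdict.
The state is a dict: "time_s": time; "joint_positions": joint angles; "qvel": joint speeds; "tau": joint torques, N m; "position": TCP position; "tcp_rot": TCP orientation; "force": force on the tool from outside, world axes, zero at the start; "moment": the same for the moment, N m; "opening": opening from 0.0 (shut) to 1.0 (fully open).
Only numpy, scipy, OpenCV 4.12 (cv2) and the standard library are available. Lean on these libraries where they do the work, as an engineer would, in place of code of your own. Each camera call takes 0.05 s, during which the arm holds its last target. There are 200 camera calls.

## Working session

There is one attempt and no reset: what is moved stays moved. The work goes in short steps, Python scripts to look and compute and a tool call to move; the robot and the scene stay as the last step left them, time stands still between calls to the robot, and variables do not carry over. Pictures are saved under pics/ and viewed, about 8 in all and at most 12, crops included, and the job is handed in when it is done.

Besides the shell and the picture viewer there is one more tool, called after "Request:" as name([rows], argument=value, ...), one row to a line, values as JSON. play_rows: Moves the arm, as the interface text tells. Its arguments: {"type":"object","properties":{"commands":{"type":"array"},"gripper":{"type":"number"}},"required":["commands"]}

```bash
mkdir -p pics && cat > h.py <<'E'
from rig import *
import numpy as np, cv2
def grab(n):
    c=capture(n); return c
def save(c,f): cv2.imwrite(f,c["frame"][:,:,::-1])
def world(c):
    d=c["depth"]; h,w=d.shape; K=c["mtx"]
    u,v=np.meshgrid(np.arange(w),np.arange(h))
    P=np.stack([(u-K[0,2])/K[0,0]*d,(v-K[1,2])/K[1,1]*d,d],-1)
    T=np.array(c["cam_to_world"]); W=P@T[:3,:3].T+T[:3,3]; W[d==0]=np.nan
    return W
E
python3 - <<'E'
from h import *
s=read_state(); print(s["position"],s["tcp_rot"],s["force"],s["opening"])
ims=[]
for n in("top","side"):
    c=grab(n); save(c,f"pics/{n}0.png"); np.savez(f"{n}0.npz",**c); print(n,np.round(c["cam_to_world"],3).tolist(),c["mtx"].tolist())
E
```

```text
[ 0.17972027 -0.59789588  0.24660412] [[ 2.87647106e-01 -2.68652406e-04  9.57736431e-01]
 [-9.57734213e-01  2.08938591e-03  2.87647026e-01]
 [-2.07835807e-03 -9.99997781e-01  3.43708209e-04]] [ 0.15077576 -0.89158842  0.43629663] 1.0000753148467176
top [[-0.006, -0.987, 0.161, 0.436], [-1.0, 0.004, -0.011, 0.016], [0.01, -0.161, -0.987, 1.128], [0.0, 0.0, 0.0, 1.0]] [[392.20881476946937, 0.0, 257.25444098901596], [0.0, 392.20881476946937, 190.68983164529718], [0.0, 0.0, 1.0]]
side [[0.795, -0.431, 0.427, 0.23], [-0.607, -0.539, 0.584, -0.478], [-0.022, -0.723, -0.69, 0.671], [0.0, 0.0, 0.0, 1.0]] [[375.7640801152109, 0.0, 260.47468380608296], [0.0, 375.7640801152109, 192.66481865187197], [0.0, 0.0, 1.0]]
```

View pics/top0.png

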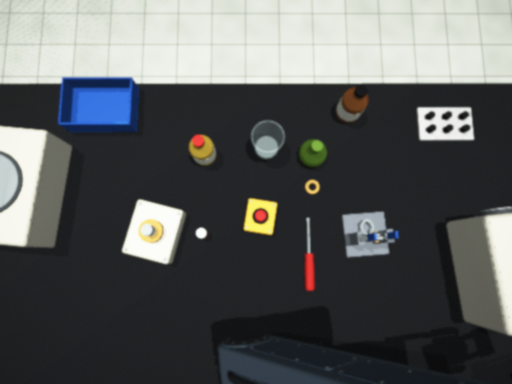

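View pics/side0.png

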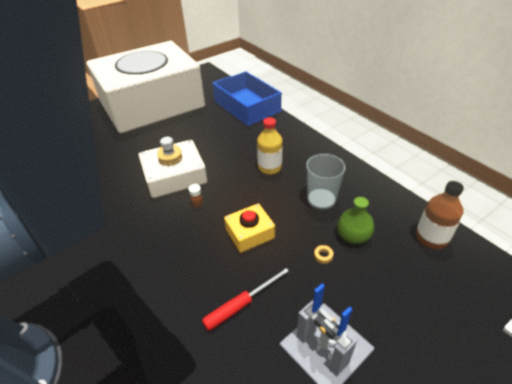

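The top view shows the drive with its stub at about (149,230) px, the vial at (201,233), the button at (261,215), the screwdriver at (310,255) and the stand with pliers at (366,235). The side view confirms this: the blue handles stand at (318,298) and (345,320), with the ring towards +x.

```bash
cat > m.py <<'E'
from h import *
def load(n): return dict(np.load(f"{n}0.npz"))
def ray(c,uv,z):
    K=c["mtx"];T=c["cam_to_world"];d=T[:3,:3]@np.array([(uv[0]-K[0,2])/K[0,0],(uv[1]-K[1,2])/K[1,1],1]);o=T[:3,3]
    return o+d*(z-o[2])/d[2]
if __name__=="__main__":
  for n in("top","side"):
    c=load(n);W=world(c);hsv=cv2.cvtColor(c["frame"],cv2.COLOR_RGB2HSV);H,S,V=cv2.split(hsv)
    red=((H<8)|(H>172))&(S>150)&(V>80); blue=(H>105)&(H<130)&(S>150)&(V>60)
    yel=(H>20)&(H<32)&(S>150)&(V>120)
    T=c["cam_to_world"]
    for nm,m in(("red",red),("blue",blue),("yel",yel)):
        k,lab,st,ce=cv2.connectedComponentsWithStats(m.astype(np.uint8))
        for i in range(1,k):
            if st[i,4]>12:
                w=W[lab==i]; 
                print(n,nm,st[i].tolist(),np.round(ce[i],1),"med",np.round(np.nanmedian(w,0),3),"min",np.round(np.nanmin(w,0),3),"max",np.round(np.nanmax(w,0),3))
    for nm,(x0,x1,y0,y1),zs in(("drive",(.2,.5,.2,.45),[(.05,.066),(.076,.09),(.112,.128)]),("stand",(.2,.5,-.42,-.15),[(.003,.02),(.085,.104),(.104,.2)]),("box",(.3,.5,-.05,.1),[(.035,.05),(.06,.075)])):
        for a,b in zs:
            m=(W[...,0]>x0)&(W[...,0]<x1)&(W[...,1]>y0)&(W[...,1]<y1)&(W[...,2]>a)&(W[...,2]<b)
            if m.sum()<5: continue
            p=W[m]; r=cv2.minAreaRect(p[:,:2].astype(np.float32)*1000)
            cc,rr=cv2.minEnclosingCircle(p[:,:2].astype(np.float32)*1000)
            print(n,nm,a,b,m.sum(),"rect",np.round(r[0],1),np.round(r[1],1),round(r[2],1),"z",round(float(np.median(p[:,2])),4),"circ",np.round(cc,1),round(rr,1),"mean",np.round(p.mean(0),4))
E
python3 m.py
python3 - <<'E'
import cv2
a=cv2.imread('pics/top0.png'); b=cv2.imread('pics/side0.png')
A=cv2.resize(a[200:270,330:410],None,fx=5,fy=5,interpolation=2);B=cv2.resize(b[280:380,275:375],None,fx=3.5,fy=3.5,interpolation=2)
cv2.imwrite('pics/crop1.png',cv2.hconcat([A,B]))
E
```

```text
top red [192, 134, 12, 13, 119] [197.6 140. ] med [0.728 0.159 0.15 ] min [ 0.713  0.143 -0.003] max [0.792 0.196 0.154]
top red [255, 209, 12, 13, 121] [260.3 215.2] med [ 0.541 -0.003  0.067] min [ 0.526 -0.02   0.055] max [0.559 0.01  0.072]
top red [304, 253, 11, 38, 377] [309.2 271.8] med [ 0.387 -0.139  0.022] min [ 0.336 -0.157 -0.005] max [ 0.439 -0.127  0.03 ]
top blue [58, 78, 81, 54, 4149] [ 98.2 104.5] med [0.877 0.472 0.01 ] min [ 0.798  0.358 -0.004] max [0.945 0.6   0.076]
top blue [388, 230, 11, 9, 66] [393.8 234.6] med [ 0.482 -0.329  0.162] min [ 0.475 -0.401 -0.002] max [ 0.503 -0.327  0.183]
top blue [368, 234, 8, 6, 41] [371.6 236.7] med [ 0.477 -0.277  0.16 ] min [ 0.471 -0.279  0.126] max [ 0.483 -0.276  0.182]
top yel [189, 135, 24, 24, 297] [202.  148.8] med [0.713 0.147 0.104] min [ 0.695  0.126 -0.003] max [0.759 0.205 0.124]
top yel [243, 198, 35, 37, 255] [260.5 216.1] med [ 0.542 -0.006  0.043] min [ 0.492 -0.054 -0.006] max [0.599 0.044 0.051]
top yel [251, 206, 19, 20, 136] [260.4 215.4] med [ 0.543 -0.006  0.047] min [ 0.516 -0.029  0.041] max [0.569 
[... 2547 characters left out ...]
9 z 0.0844 circ [493.7 289.9] 33.9 mean [0.4845 0.2822 0.0842]
side drive 0.112 0.128 46 rect [493.  288.2] [13.4 29.5] 0.1 z 0.1194 circ [497.6 288.2] 14.7 mean [0.4938 0.2856 0.1184]
side stand 0.003 0.02 2100 rect [ 430.2 -246.2] [135.7 268.5] 39.7 z 0.0078 circ [ 396.  -274.6] 136.3 mean [ 0.4543 -0.2954  0.0084]
side stand 0.085 0.104 653 rect [ 479.7 -305.1] [34.2 94.6] 4.7 z 0.0966 circ [ 480.5 -304.9] 49.3 mean [ 0.4765 -0.3131  0.096 ]
side stand 0.104 0.2 803 rect [ 479.9 -305.3] [26.5 59.2] 11.8 z 0.1232 circ [ 477.7 -306. ] 29.9 mean [ 0.4781 -0.306   0.1341]
side box 0.035 0.05 75 rect [496.2 -12.4] [52.1  7.3] 88.0 z 0.0427 circ [498.9 -12.5] 26.0 mean [ 0.4965 -0.0175  0.042 ]
```

View pics/crop1.png

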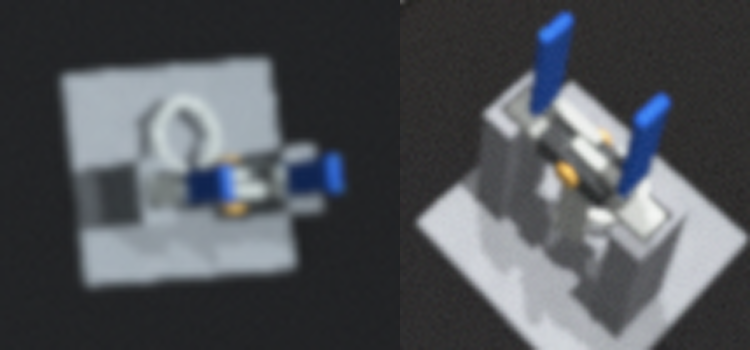

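The crop shows the ring towards +x from the tool axis, with small left yaw (about 4°). My drive window cut off at x = 0.5, so I'll redo that and the box.

```bash
python3 - <<'E'
from m import *
for n in("top","side"):
    c=load(n);W=world(c)
    for nm,(x0,x1,y0,y1),zs in(("drive",(.38,.62,.18,.4),[(.054,.066),(.080,.09),(.114,.128)]),("box",(.45,.65,-.08,.08),[(.04,.05),(.063,.072)]),("handles",(.44,.52,-.36,-.25),[(.165,.19),(.12,.165)]),("lofts",(.44,.52,-.37,-.24),[(.09,.102)])):
        for a,b in zs:
            m=(W[...,0]>x0)&(W[...,0]<x1)&(W[...,1]>y0)&(W[...,1]<y1)&(W[...,2]>a)&(W[...,2]<b)
            k,l,st,_=cv2.connectedComponentsWithStats(m.astype(np.uint8))
            if nm!="handles" and nm!="lofts": m=l==1+np.argmax(st[1:,4])
            p=W[m]; f=p[:,:2].astype(np.float32)*1000; r=cv2.minAreaRect(f); cc,rr=cv2.minEnclosingCircle(f)
            print(n,nm,a,m.sum(),"rect",np.round(r[0],1),np.round(r[1],1),round(r[2],1),"z",np.round(np.percentile(p[:,2],[50,98]),4),"circ",np.round(cc,1),round(rr,1),"mean",np.round(p.mean(0),4))
for nm,z,a,b in(("button",.067,(260.3,215.2),(248.7,216.4)),):
    print(nm,ray(load("top"),a,z),ray(load("side"),b,z))
E
```

```text
top drive 0.054 2115 rect [501.3 288.5] [130.4 149.5] 75.2 z [0.0605 0.0646] circ [501.4 286.7] 95.6 mean [0.4998 0.286  0.0605]
top drive 0.08 331 rect [501.1 288. ] [61.9 62.9] 58.4 z [0.0845 0.0885] circ [500.9 288.4] 32.3 mean [0.5004 0.2853 0.0846]
top drive 0.114 115 rect [500.8 287.9] [28.5 28.8] 81.6 z [0.1205 0.1243] circ [501.6 288.1] 15.4 mean [0.5009 0.2876 0.1202]
top box 0.04 702 rect [541.6  -4.4] [79.8 89.4] 80.4 z [0.0453 0.0492] circ [541.3  -4.1] 57.4 mean [ 0.5407 -0.0042  0.0453]
top box 0.063 87 rect [541.4  -3.4] [27.2 27.4] 89.7 z [0.0671 0.0709] circ [541.7  -4.5] 14.7 mean [ 0.5416 -0.0044  0.0674]
top handles 0.165 57 rect [ 480.4 -305.7] [16.9 58.8] 2.9 z [0.1776 0.1821] circ [ 480.  -305.8] 30.0 mean [ 0.4805 -0.3047  0.1762]
top handles 0.12 89 rect [ 480.4 -303. ] [17.7 56.1] 4.0 z [0.1423 0.1641] circ [ 479.  -303.5] 28.6 mean [ 0.4804 -0.3047  0.1429]
top lofts 0.09 153 rect [ 481.  -305.3] [33.8 95.7] 4.9 z [0.0969 0.1011] circ [ 480.2 -305.4] 50.5 mean [ 0.4796 -0.2907  0.0966]
side drive 0.054 1368 rect [500.9 288. ] [131.2 149.1] 75.4 z [0.0602 0.
[... 348 characters left out ...]
81.3 89.4] 79.9 z [0.0448 0.0476] circ [541.3  -5.3] 56.5 mean [ 0.5372 -0.0105  0.0447]
side box 0.063 107 rect [541.2  -4.7] [29.2 26.4] 27.2 z [0.0667 0.0687] circ [541.4  -4.5] 14.9 mean [ 0.5408 -0.0054  0.0666]
side handles 0.165 159 rect [ 480.6 -305.2] [18.3 58.1] 4.5 z [0.1769 0.1794] circ [ 480.  -305.3] 29.7 mean [ 0.4789 -0.3067  0.1748]
side handles 0.12 255 rect [ 479.9 -305.5] [19.  57.8] 2.7 z [0.1436 0.1643] circ [ 479.9 -305.3] 29.8 mean [ 0.4774 -0.3062  0.1431]
side lofts 0.09 590 rect [ 479.6 -305.1] [34.6 94.7] 5.5 z [0.0967 0.1008] circ [ 480.5 -304.9] 49.3 mean [ 0.4772 -0.3131  0.0964]
button [ 0.54077795 -0.00417978  0.067     ] [ 0.5375155  -0.01080664  0.067     ]
```

Request:
play_rows([
  [[0.031, 0.051, 0], [0, 0, -0.02]],
  [[0.062, 0.102, 0], [0, 0, -0.04]],
  [[0.093, 0.153, 0], [0, 0, -0.06]],
  [[0.124, 0.204, 0], [0, 0, -0.08]],
  [[0.155, 0.255, 0], [0, 0, -0.1]],
  [[0.186, 0.306, 0], [0, 0, -0.12]],
  [[0.217, 0.357, 0], [0, 0, -0.14]],
  [[0.248, 0.408, 0], [0, 0, -0.16]],
  [[0.279, 0.459, 0], [0, 0, -0.18]],
  [[0.31, 0.51, 0], [0, 0, -0.21]],
], gripper=0)

```text
time_s: 1.35
position: [0.4905, -0.0867, 0.2474]
tcp_rot: [[0.081, -0.0, 0.997], [-0.997, -0.0, 0.081], [0.0, -1.0, -0.0]]
force: [1.0, -0.8, 0.5]
opening: 0.02
```

Request:
play_rows([
  [[0.025, 0.042, 0], [0, 0, 0]],
  [[0.051, 0.0845, -0.02], [0, 0, 0]],
  [[0.051, 0.0845, -0.07], [0, 0, 0]],
  [[0.051, 0.0845, -0.12], [0, 0, 0]],
  [[0.051, 0.0845, -0.145], [0, 0, 0]],
  [[0.051, 0.0845, -0.15], [0, 0, 0]],
  [[0.051, 0.0845, -0.15], [0, 0, 0]],
  [[0.051, 0.0845, -0.15], [0, 0, 0]],
], gripper=0)

```text
time_s: 2.35
position: [0.5418, -0.0043, 0.0989]
tcp_rot: [[0.082, 0.003, 0.997], [-0.997, -0.001, 0.082], [0.001, -1.0, 0.003]]
force: [-0.5, -0.3, 0.5]
opening: 0.004
```

Request:
play_rows([
  [[0, 0, -0.005], [0, 0, 0]],
  [[0, 0, -0.009], [0, 0, 0]],
  [[0, 0, -0.012], [0, 0, 0]],
  [[0, 0, -0.013], [0, 0, 0]],
  [[0, 0, -0.0135], [0, 0, 0]],
  [[0, 0, -0.0135], [0, 0, 0]],
])

```text
time_s: 3.1
position: [0.5416, -0.0042, 0.0862]
tcp_rot: [[0.082, 0.002, 0.997], [-0.997, -0.001, 0.082], [0.001, -1.0, 0.002]]
force: [-1.6, 0.5, 16.1]
opening: 0.008
```

Request:
play_rows([
  [[0, 0, -0.001], [0, 0, 0]],
  [[0, 0, -0.001], [0, 0, 0]],
  [[0, 0, 0.01], [0, 0, 0]],
  [[0, 0, 0.05], [0, 0, 0]],
  [[0, 0, 0.1], [0, 0, 0]],
  [[0, 0, 0.13], [0, 0, 0]],
  [[0, 0, 0.14], [0, 0, 0]],
], gripper=0.087)

```text
time_s: 3.98
position: [0.5413, -0.0041, 0.2256]
tcp_rot: [[0.082, 0.003, 0.997], [-0.997, -0.001, 0.082], [0.001, -1.0, 0.003]]
force: [-0.6, 0.3, -1.0]
opening: 0.721
```

```bash
python3 - <<'E'
from h import *
s=read_state(); print(s["position"],s["force"],s["opening"],s["joint_positions"])
c=grab("side");W=world(c)
m=(abs(W[...,0]-.5412)<.012)&(abs(W[...,1]+.0045)<.012)&(W[...,2]<.09)
print(m.sum(),np.nanpercentile(W[m][:,2],[10,50,90]))
E
```

```text
[ 0.54134415 -0.00408033  0.22558623] [-0.56779989  0.30030446 -0.9966443 ] 0.7213152143853698 [-1.22658465e+01  2.53741620e+01  9.56019415e+01  4.83626786e-03
  5.88670791e+01  7.30399272e+01]
103 [0.06216773 0.06669308 0.0681148 ]
```

The button reads about 67 mm again, so it is back up. Next is the pliers.

Request:
play_rows([
  [[-0.012, -0.06, 0.01], [0, 0, 0]],
  [[-0.024, -0.12, 0.01], [0, 0, 0]],
  [[-0.036, -0.18, 0.01], [0, 0, 0]],
  [[-0.049, -0.24, 0.01], [0, 0, 0]],
  [[-0.061, -0.3, 0.01], [0, 0, 0]],
  [[-0.061, -0.3, 0.01], [0, 0, 0]],
  [[-0.061, -0.3, -0.02], [0, 0, 0]],
  [[-0.061, -0.3, -0.05], [0, 0, 0]],
  [[-0.061, -0.3, -0.064], [0, 0, 0]],
  [[-0.061, -0.3, -0.064], [0, 0, 0]],
], gripper=0.087)

```text
time_s: 5.28
position: [0.4792, -0.3026, 0.1584]
tcp_rot: [[0.082, -0.003, 0.997], [-0.997, 0.003, 0.082], [-0.003, -1.0, -0.003]]
force: [-0.2, 0.7, 1.2]
opening: 0.998
```

```bash
python3 - <<'E'
from h import *
s=read_state(); print(s["position"],s["force"],s["opening"],s["qvel"])
for n in("top","side"):
    c=grab(n); save(c,f"pics/{n}1.png")
a=cv2.imread('pics/top1.png'); b=cv2.imread('pics/side1.png')
A=cv2.resize(a[180:280,320:420],None,fx=3.5,fy=3.5,interpolation=2);B=cv2.resize(b[260:380,260:380],None,fx=3.5,fy=3.5,interpolation=2)[:350]
cv2.imwrite('pics/crop2.png',cv2.hconcat([A,B]))
E
```

```text
[ 0.4791962  -0.30260976  0.15842446] [-0.23976185  0.71774341  1.16839237] 0.9979825994056949 [-0.1104099  -1.90658949 -2.00215918 -0.09272345  0.32378292 -0.120431  ]
```

View pics/crop2.png

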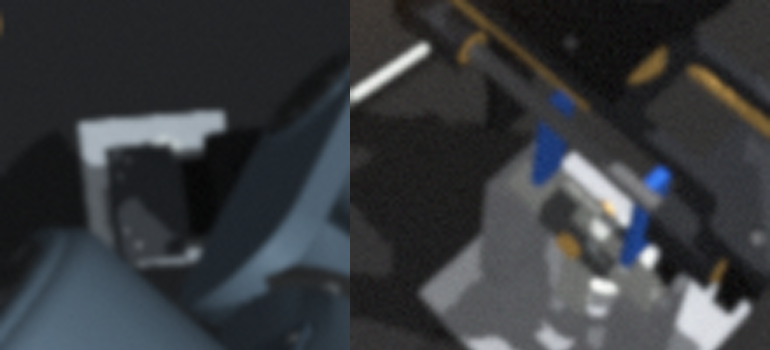

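The side crop shows the blue handles standing between the open fingers, with the cross bar still in its notches. The top crop is mostly hidden by the arm. I'll close with a 2 mm correction in y.

Request:
play_rows([
  [[0.0005, -0.002, 0.001], [0, 0, 0]],
  [[0.0005, -0.002, 0.001], [0, 0, 0]],
  [[0.0005, -0.002, 0.001], [0, 0, 0]],
  [[0.0005, -0.002, 0.001], [0, 0, 0]],
  [[0.0005, -0.002, 0.001], [0, 0, 0]],
  [[0.0005, -0.002, 0.001], [0, 0, 0]],
  [[0.0005, -0.002, 0.001], [0, 0, 0]],
  [[0.0005, -0.002, 0.001], [0, 0, 0]],
], gripper=0.02)

```text
time_s: 6.38
position: [0.4804, -0.3061, 0.1615]
tcp_rot: [[0.082, 0.0, 0.997], [-0.997, -0.0, 0.082], [0.0, -1.0, 0.0]]
force: [-1.0, 1.7, 5.6]
opening: 0.374
```

Request:
play_rows([
  [[0, 0, 0.005], [0, 0, 0]],
  [[0, 0, 0.015], [0, 0, 0]],
  [[0, 0, 0.03], [0, 0, 0]],
  [[0, 0, 0.05], [0, 0, 0]],
  [[0, 0, 0.07], [0, 0, 0]],
  [[0, 0, 0.09], [0, 0, 0]],
  [[0, 0, 0.11], [0, 0, 0]],
  [[0, 0, 0.13], [0, 0, 0]],
  [[0, 0, 0.14], [0, 0, 0]],
  [[0, 0, 0.14], [0, 0, 0]],
])

```text
time_s: 7.62
position: [0.4805, -0.3062, 0.302]
tcp_rot: [[0.082, 0.001, 0.997], [-0.997, -0.001, 0.082], [0.001, -1.0, 0.001]]
force: [-0.9, 0.4, -2.9]
opening: 0.372
```

```bash
python3 - <<'E'
from h import *
s=read_state(); print(s["position"],s["force"],s["moment"],s["opening"])
for n in("top","side"):
    c=grab(n); save(c,f"pics/{n}2.png")
a=cv2.imread('pics/top2.png'); b=cv2.imread('pics/side2.png')
A=cv2.resize(a[180:280,320:420],None,fx=3.5,fy=3.5,interpolation=2);B=cv2.resize(b[180:320,240:380],None,fx=2.5,fy=2.5,interpolation=2)
cv2.imwrite('pics/crop3.png',cv2.hconcat([A,B]))
E
```

```text
[ 0.4805467  -0.30622313  0.30203769] [-0.85889904  0.44858485 -2.94916194] [-0.01387087 -0.01597559 -0.04346752] 0.3717182807194566
```

View pics/crop3.png

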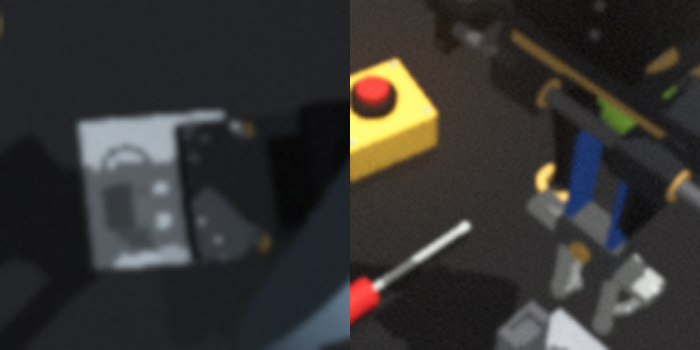

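The button stands up, and the pliers hang upright and squeezed from the fingers, clear of the stand. I'll carry them to the drive, turning about 30° clockwise so the side camera keeps the ring in view.

Request:
play_rows([
  [[0, 0.02, 0], [0, 0, -0.03]],
  [[0, 0.06, 0], [0, 0, -0.08]],
  [[0, 0.105, 0], [0, 0, -0.13]],
  [[-0.001, 0.15, 0], [0, 0, -0.18]],
  [[-0.001, 0.195, 0], [0, 0, -0.23]],
  [[-0.001, 0.24, 0], [0, 0, -0.28]],
  [[-0.002, 0.285, 0], [0, 0, -0.33]],
  [[-0.002, 0.33, 0], [0, 0, -0.38]],
  [[-0.002, 0.375, 0], [0, 0, -0.43]],
  [[-0.003, 0.42, 0], [0, 0, -0.48]],
])

```text
time_s: 8.98
position: [0.4767, 0.1154, 0.3002]
tcp_rot: [[-0.389, -0.002, 0.921], [-0.921, -0.0, -0.389], [0.001, -1.0, -0.002]]
force: [0.4, -0.7, -1.8]
opening: 0.374
```

Request:
play_rows([
  [[0, 0.045, 0], [0, 0, -0.02]],
  [[0, 0.085, 0], [0, 0, -0.04]],
  [[0, 0.12, 0], [0, 0, -0.04]],
  [[0, 0.15, 0], [0, 0, -0.04]],
  [[-0.001, 0.17, 0], [0, 0, -0.04]],
  [[-0.001, 0.18, 0], [0, 0, -0.04]],
  [[-0.001, 0.1855, 0], [0, 0, -0.04]],
  [[-0.001, 0.1855, 0], [0, 0, -0.04]],
  [[-0.001, 0.1855, 0], [0, 0, -0.04]],
])

```text
time_s: 10.1
position: [0.4764, 0.2987, 0.3011]
tcp_rot: [[-0.425, -0.0, 0.905], [-0.905, -0.0, -0.425], [0.0, -1.0, 0.0]]
force: [0.6, -0.3, -3.2]
opening: 0.37
```

```bash
python3 - <<'E'
from h import *
s=read_state(); print(s["time_s"],s["position"],s["tcp_rot"],s["force"],s["opening"],s["joint_positions"])
for n in("top","side"):
    c=grab(n); save(c,f"pics/{n}3.png"); np.savez(f"{n}3.npz",**c)
a=cv2.imread('pics/top3.png'); b=cv2.imread('pics/side3.png')
A=cv2.resize(a[180:290,90:200],None,fx=3.5,fy=3.5,interpolation=2);B=cv2.resize(b[80:190,110:220],None,fx=3.5,fy=3.5,interpolation=2)
cv2.imwrite('pics/crop4.png',cv2.hconcat([A,B]))
E
```

```text
10.1 [0.4764272  0.29870899 0.30107745] [[-4.25116457e-01 -1.16054016e-04  9.05138655e-01]
 [-9.05138558e-01 -4.25363066e-04 -4.25116466e-01]
 [ 4.34349027e-04 -9.99999903e-01  7.57838748e-05]] [ 0.55258225 -0.25439461 -3.19910062] 0.3700980647275159 [ 2.07125334e+01  2.19680145e+01  8.74731827e+01 -2.16787138e-02
  7.05736435e+01  1.35877783e+02]
```

View pics/crop4.png

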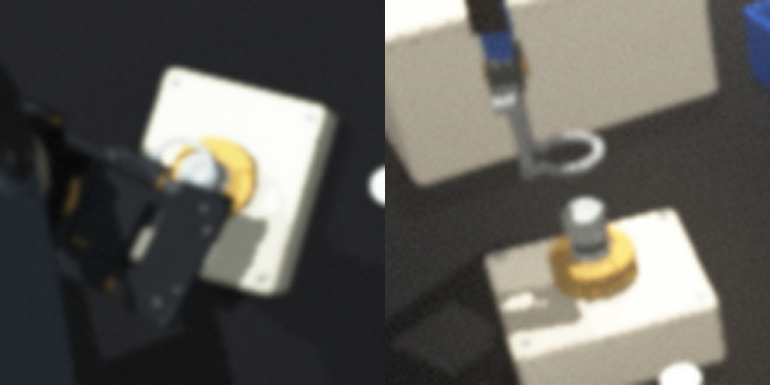

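The side crop shows the spread ring, round and level, at about crop (572,150), above and roughly in line with the stub top at about (585,215). The top crop is partly covered by the gripper. Now I'll measure the ring centre from depth and rays.

```bash
cat > ring.py <<'E'
from m import *
from scipy.optimize import least_squares
def ring(c,z0,ctr=(.501,.288)):
    W=world(c); f=c["frame"]
    d=np.hypot(W[...,0]-ctr[0],W[...,1]-ctr[1])
    # exclude the tip side (jaws): towards -pliers x (0.905,-0.425)
    t=(W[...,0]-ctr[0])*.905+(W[...,1]-ctr[1])*-.425
    m=(d<.034)&(abs(W[...,2]-z0)<.009)&(t>-.016)
    v,u=np.nonzero(m); P=W[m]
    zc=np.median(P[:,2])
    # rays onto the plane of ring mid-height
    R=np.array([ray(c,(a,b),z0)[:2] for a,b in zip(u,v)])
    def fit(Q):
        g=lambda p:np.hypot(Q[:,0]-p[0],Q[:,1]-p[1])-p[2]
        r=least_squares(g,[*ctr,.0205],loss="soft_l1",f_scale=.002);return np.round(r.x,4),round(float(np.std(r.fun)),4)
    print("n",m.sum(),"z",np.round(np.percentile(P[:,2],[10,50,90]),4),"depthfit",fit(P),"rayfit",fit(R))
    i=P[:,0]*.905-P[:,1]*.425; q=np.argsort(i);h=len(q)//3
    print("z near/far along pliers x",P[q[:h],2].mean(),P[q[-h:],2].mean())
    o=cv2.cvtColor((m*255).astype(np.uint8),cv2.COLOR_GRAY2BGR); return m
E
python3 - <<'E'
from ring import *
for n in("side","top"):
    ring(dict(np.load(n+"3.npz")),.170)
E
```

```text
n 93 z [0.1686 0.1713 0.1726] depthfit (array([0.5011, 0.2864, 0.0209]), 0.0018) rayfit (array([0.5017, 0.2877, 0.0209]), 0.0029)
z near/far along pliers x 0.1707639885311443 0.1711441986474195
n 71 z [0.1694 0.1719 0.1738] depthfit (array([0.5012, 0.2865, 0.0208]), 0.0016) rayfit (array([0.5011, 0.2872, 0.0211]), 0.0018)
z near/far along pliers x 0.1718801441831695 0.171776586425534
```

Request:
play_rows([
  [[0, 0.001, -0.008], [0, 0, 0]],
  [[0, 0.001, -0.02], [0, 0, 0]],
  [[0, 0.001, -0.032], [0, 0, 0]],
  [[0, 0.001, -0.039], [0, 0, 0]],
  [[0, 0.001, -0.042], [0, 0, 0]],
  [[0, 0.001, -0.042], [0, 0, 0]],
  [[0, 0.001, -0.042], [0, 0, 0]],
])

```text
time_s: 11.08
position: [0.4766, 0.3006, 0.2595]
tcp_rot: [[-0.424, 0.001, 0.906], [-0.906, 0.0, -0.424], [-0.001, -1.0, 0.001]]
force: [-0.2, 0.4, -2.1]
opening: 0.375
```

```bash
cat > look.py <<'E'
import sys
from ring import *
k,z=sys.argv[1],float(sys.argv[2])
s=read_state(); print(s["time_s"],s["position"],s["force"],s["opening"],s["tcp_rot"][:,1])
for n in("side","top"):
    c=grab(n); np.savez(f"{n}{k}.npz",**c); save(c,f"pics/{n}{k}.png"); ring(c,z)
a=cv2.imread(f'pics/top{k}.png'); b=cv2.imread(f'pics/side{k}.png')
A=cv2.resize(a[205:255,120:180],None,fx=6.5,fy=6.5,interpolation=2);B=cv2.resize(b[115:165,135:195],None,fx=6.5,fy=6.5,interpolation=2)
cv2.imwrite(f'pics/crop{k}.png',cv2.hconcat([A,B]))
E
python3 look.py 5 .128
```

```text
11.075 [0.47660259 0.30057898 0.2594605 ] [-0.17115699  0.39524426 -2.08862675] 0.37492649284832136 [ 9.23848291e-04  3.25123914e-04 -9.99999520e-01]
n 118 z [0.12   0.1288 0.1309] depthfit (array([0.5022, 0.2871, 0.0191]), 0.0056) rayfit (array([0.5043, 0.2915, 0.0194]), 0.0056)
z near/far along pliers x 0.1267587564467045 0.1287669990568367
n 117 z [0.1199 0.125  0.1322] depthfit (array([0.5095, 0.2838, 0.0133]), 0.0054) rayfit (array([0.5098, 0.2845, 0.0132]), 0.0055)
z near/far along pliers x 0.12282258948494852 0.12961299797103662
```

View pics/crop5.png

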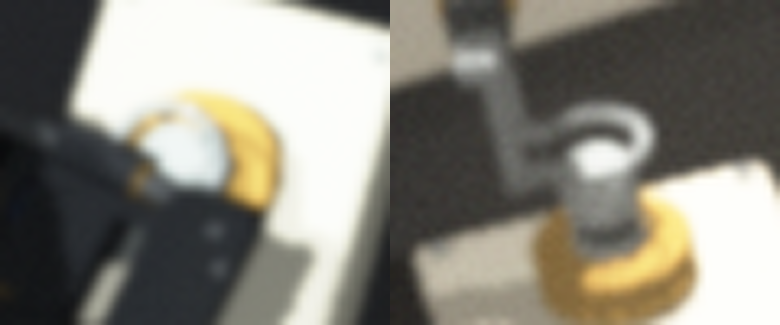

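Side view: the ring sits just above the stub top, and the top is visible through it at about crop (600,158). Tilt is nil and there is no contact force. The two fits are spoiled by stub-top pixels, so I'll rely on the earlier hover fit. I'll lower gently.

Request:
play_rows([
  [[0, -0.0005, -0.002], [0, 0, 0]],
  [[0, -0.0005, -0.004], [0, 0, 0]],
  [[0, -0.0005, -0.006], [0, 0, 0]],
  [[0, -0.0005, -0.008], [0, 0, 0]],
  [[0, -0.0005, -0.01], [0, 0, 0]],
  [[0, -0.0005, -0.012], [0, 0, 0]],
  [[0, -0.0005, -0.014], [0, 0, 0]],
  [[0, -0.0005, -0.014], [0, 0, 0]],
])

```text
time_s: 12.18
position: [0.4762, 0.2999, 0.2448]
tcp_rot: [[-0.424, -0.0, 0.906], [-0.906, -0.0, -0.424], [0.0, -1.0, -0.0]]
force: [-0.4, 0.1, -2.1]
opening: 0.371
```

```bash
python3 look.py 6 .114
```

```text
12.175 [0.4762029  0.29990397 0.2448135 ] [-0.39594663  0.12459153 -2.11572616] 0.3711820649262748 [-4.74528505e-04 -1.63536280e-04 -9.99999874e-01]
n 156 z [0.1134 0.1169 0.1211] depthfit (array([0.503 , 0.2852, 0.0149]), 0.0057) rayfit (array([0.5037, 0.2875, 0.0166]), 0.0061)
z near/far along pliers x 0.11744293915866717 0.11638456546640025
n 133 z [0.1125 0.117  0.1211] depthfit (array([0.5084, 0.2834, 0.013 ]), 0.0055) rayfit (array([0.5085, 0.2834, 0.0131]), 0.0055)
z near/far along pliers x 0.11763299590905728 0.11589891919404004
```

View pics/crop6.png

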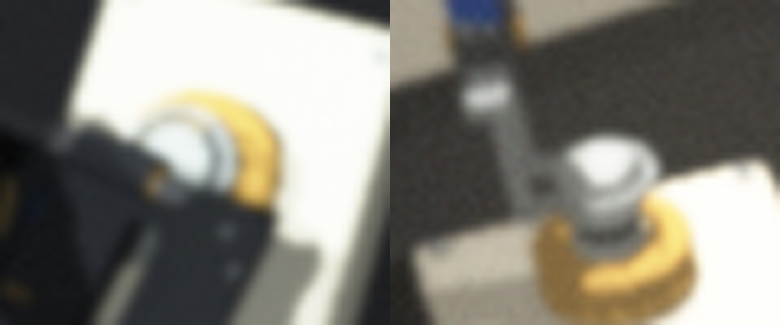

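The ring is round the stub in both views, near its top, and the force is still just the pliers' weight. I'll lower the remaining 19 mm to the groove.

Request:
play_rows([
  [[0, 0, -0.003], [0, 0, 0]],
  [[0, 0, -0.006], [0, 0, 0]],
  [[0, 0, -0.009], [0, 0, 0]],
  [[0, 0, -0.012], [0, 0, 0]],
  [[0, 0, -0.015], [0, 0, 0]],
  [[0, 0, -0.0175], [0, 0, 0]],
  [[0, 0, -0.019], [0, 0, 0]],
  [[0, 0, -0.019], [0, 0, 0]],
  [[0, 0, -0.019], [0, 0, 0]],
  [[0, 0, -0.019], [0, 0, 0]],
])

```text
time_s: 13.52
position: [0.4764, 0.3, 0.2262]
tcp_rot: [[-0.424, 0.0, 0.906], [-0.906, 0.0, -0.424], [-0.0, -1.0, 0.0]]
force: [0.5, 0.7, -2.5]
opening: 0.369
```

```bash
python3 look.py 7 .095; python3 - <<'E'
from m import *
# ring points outside stub radius: front and sides only
for n in("side","top"):
    c=load(n) if 0 else dict(np.load(n+"7.npz"));W=world(c)
    d=np.hypot(W[...,0]-.501,W[...,1]-.288);t=(W[...,0]-.501)*.905-(W[...,1]-.288)*.425
    m=(d>.0165)&(d<.028)&(abs(W[...,2]-.095)<.006)&(t>-.014)
    P=W[m]; print(n,m.sum(),np.round(np.percentile(P[:,2],[25,50,75,90]),4)); 
    # outer radius by direction
    a=np.degrees(np.arctan2(P[:,1]-.288,P[:,0]-.501))//30*30
    for k in np.unique(a):
        q=P[a==k]; print(int(k),len(q),np.round(np.hypot(q[:,0]-.501,q[:,1]-.288).mean(),4),np.round(q[:,2].mean(),4))
E
```

```text
13.525 [0.47637455 0.29997544 0.22617341] [ 0.46905765  0.70876192 -2.49012794] 0.3690094376220087 [ 2.45285349e-04  7.99704742e-05 -9.99999967e-01]
n 103 z [0.0906 0.0959 0.1019] depthfit (array([0.5035, 0.2866, 0.0173]), 0.005) rayfit (array([0.5031, 0.2839, 0.0159]), 0.0073)
z near/far along pliers x 0.09523241208939653 0.09545305098536555
n 95 z [0.0864 0.0932 0.0989] depthfit (array([0.5021, 0.2884, 0.0216]), 0.0049) rayfit (array([0.502 , 0.2886, 0.0218]), 0.005)
z near/far along pliers x 0.09210427908041334 0.09191614701394973
side 51 [0.095  0.0959 0.0974 0.0977]
-180 2 0.0201 0.0951
-150 11 0.0203 0.0953
-120 9 0.021 0.0962
-90 10 0.0209 0.096
-60 6 0.021 0.0961
-30 7 0.0206 0.0958
0 6 0.0216 0.0966
top 47 [0.0959 0.097  0.0986 0.0996]
-120 10 0.0206 0.0968
-90 7 0.0208 0.0974
-60 9 0.0207 0.0974
-30 7 0.0209 0.0982
0 10 0.0212 0.0956
30 4 0.0217 0.0981
```

View pics/crop7.png

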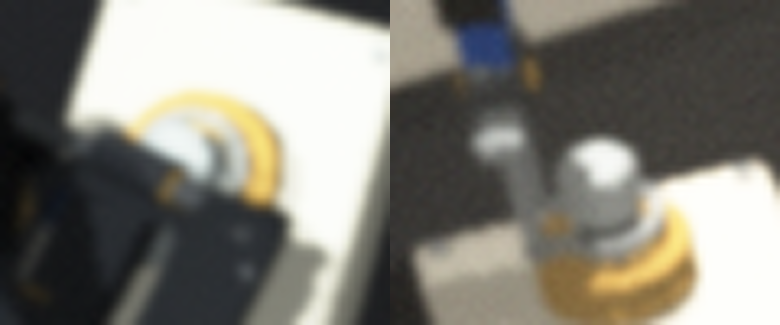

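The ring sits centred: its band is 20.1 to 21.7 mm from the stub axis in every visible direction. The top face is at about 97 mm, so mid-height is about 95 mm. The pliers are upright and the only force is their weight. Handing in.

```bash
python3 -c "
from rig import *
print(hand_in()); s=read_state(); print(s['time_s'],s['position'],s['force'],s['opening'])"
```

```text
the job is handed in; nothing more can be done
None
the job is handed in; nothing more can be done
```

I pressed the red button to its stop and let it up, then lifted the pliers out squeezed, lowered the ring over the stub and handed in while holding it at the groove. The hand-in gives no verdict, so the result rests on my own checks below. About 13.6 s of the 58 s were used.

**Checks that passed**
- **Button:** the force reached about 16 N, so it was at the stop. Depth then put its top back at about 67 mm.
- **Ring position:** its band lay 20–22 mm from the stub axis in every direction I could see, so it is centred to about 1 mm. Its mid-height is about 95 mm, from a top face at 96–97 mm and from the tool height.
- **Pliers:** the tool axis is vertical to better than 0.01 rad. The opening is 32 mm, which agrees with handles at their stop.
- **Contact:** the force stayed at about the pliers' weight (2–3 N), with no sign of contact with the drive.
- **Bystanders:** I planned the path clear of them and none was touched as far as I could tell. I did not measure them again at the end.

**Checks that disagreed**
- The automatic circle fits with the ring close to and around the stub were spoiled by stub pixels, so I ignored them. I used the hover fit and the radius in each direction instead.
- In that last check the top view read the ring about 1 mm higher than the side view. That is within the calibration error.

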